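# Load bisque rings on the spraying bar

## Task

Load the spraying bar for glazing: from the drying rack, thread the wide plain ring onto the horizontal rod first, then the narrow plain ring, and finally slip the wooden end cap over the rod's tip as far as it will go, so that both rings hang on the rod between the stop and the cap. Leave the waisted spool on the rack and the other ware and the brush where they are.

Things in the scene. Friction and masses are not known exactly. Their poses are not given: they have to be found in the camera images.
- stand: Fixed dark steel stand with a bare steel rod, 12 mm diameter, 190 mm long, level, 140 mm above the table, from a round stop disc (52 mm diameter, 8 mm thick; the post behind it ends 26 mm above the rod's axis). Origin on the table right below the rod's root; z up; the rod runs along the stand's own -y. Base plate 130 mm (x) by 110 mm (y from -25 to +85), 14 mm thick.
- rod_root (a point): Point on the rod's axis at the face of the stop disc, where the rod begins; axes as the stand's: the rod runs along -y from here, z is up.
- rod_tip (a point): Point on the rod's axis at its free end, 190 mm from the stop disc; axes as the stand's. With the cap fully home the bottom of its bore meets this point, so its origin is 22 mm from here towards the stop. Rings (11 mm) and cap (10 mm) fit loosely: let go, they hang level with their axis that much below the rod's.
- rack: Fixed wooden rack: two dowels (8 mm diameter, 28 mm apart, axes 35 mm above the table) along its own y, 344 mm long, over a base board 90 by 360 mm, 12 mm thick, between end blocks 46 mm high. Origin on the table under its middle; z up. Rings, spool and cap lie on the dowels in a row, axes along the dowels, at least 20 mm apart.
- wide_ring: Wide plain ring (short straight tube) of off-white bisque ware, 46 mm long, 56 mm outer diameter, 34 mm bore right through; 0.1 to 0.17 kg. Lies on the rack, its centre 64 mm above the table; its place in the row varies. Origin at its very centre, y along its bore. Both ends alike.
- narrow_ring: Narrow plain ring of the same ware, 22 mm long, 56 mm outer diameter, 34 mm bore right through; 0.05 to 0.09 kg. Lies on the rack, its centre 64 mm above the table; its place in the row varies. Origin at its very centre, y along its bore. Both ends alike.
- cap: Brown wooden end cap, 56 mm long, 48 mm outer diameter, blind bore 32 mm wide and 50 mm deep, closed end tapered; 60 g. Lies on the rack at the end of the row nearest the stand, its axis 59 mm above the table. Origin on its axis, mid-length; y along the axis: open mouth at y = +28 mm, facing the stand's side at the start, closed end at -28 mm, bottom of the bore at -22 mm.
- spool: Bystander: waisted bisque spool, 40 mm long, 56 mm diameter at its two end flanges and 44 mm at the waist. Lies among the rings on the rack, its centre 64 mm above the table; its place in the row varies. Origin at its centre, y along its axis. To be left on the rack.
- jar: Bystander: small round bisque jar standing on the table, 72 mm wide, 72 mm high; origin at the centre of its underside.
- bowl: Bystander: small bisque bowl standing on the table, 90 mm wide, 40 mm high; origin at the centre of its underside.
- brush: Bystander: a brush lying on the table, handle and bristles along its own x; origin under its middle.

How it is judged:
On the way, in this order (a step that is already met when the one before it is completed fails the run):
1. the wide ring hangs on the rod, let go (x of wide_ring in the frame of rod_root between -0.015 and 0.015 m and z of wide_ring in the frame of rod_root between -0.018 and 0.015 m and y of wide_ring in the frame of rod_root between -0.165 and 0 m and angle between the y axis of wide_ring and the y axis of rod_root, either way round below 0.35 rad and contact force between wide_ring and the fingers below 0.05 N), for 0.2 s.
2. the narrow ring hangs on the rod too, let go (x of wide_ring in the frame of rod_root between -0.015 and 0.015 m and z of wide_ring in the frame of rod_root between -0.018 and 0.015 m and y of wide_ring in the frame of rod_root between -0.165 and 0 m and angle between the y axis of each of wide_ring, narrow_ring and the y axis of rod_root, either way round below 0.35 rad and x of narrow_ring in the frame of rod_root between -0.015 and 0.015 m and z of narrow_ring in the frame of rod_root between -0.018 and 0.015 m and y of narrow_ring in the frame of rod_root between -0.175 and 0 m and contact force between narrow_ring and the fingers below 0.05 N), for 0.2 s.
At the end, for the whole second after the job is handed in: Wide ring on the rod next to the stop, narrow ring outside it (centres within 15 mm of the rod sideways, 18 mm in height), cap on the tip within 15 mm of fully home, all within 20 degrees of the rod and at rest; spool, jar, bowl and brush within 30 mm of where they were (x of wide_ring in the frame of rod_root between -0.015 and 0.015 m and z of wide_ring in the frame of rod_root between -0.018 and 0.015 m and y of wide_ring in the frame of rod_root between -0.165 and 0 m and angle between the y axis of each of wide_ring, narrow_ring, cap and the y axis of rod_root, either way round below 0.35 rad and x of narrow_ring in the frame of rod_root between -0.015 and 0.015 m and z of narrow_ring in the frame of rod_root between -0.018 and 0.015 m and y of narrow_ring in the frame of rod_root between -0.175 and 0 m and x of cap in the frame of rod_root between -0.015 and 0.015 m and z of cap in the frame of rod_root between -0.018 and 0.015 m and y of cap in the frame of rod_root between -0.183 and -0.16 m and linear speed of each of wide_ring, narrow_ring, cap below 0.02 m/s and ((y of wide_ring in the frame of rod_root above -0.05 m and y of narrow_ring in the frame of rod_root below -0.05 m) or (y of wide_ring in the frame of rod_root above -0.08 m and y of narrow_ring in the frame of rod_root below -0.08 m) or (y of wide_ring in the frame of rod_root above -0.11 m and y of narrow_ring in the frame of rod_root below -0.11 m))); the robot touches nothing.
It fails at once if the spool is taken from its place on the rack (moved more than 30 mm) (distance of spool from where it was at the start of the episode above 0.03 m).
It fails at once if the jar, the bowl or the brush is moved more than 30 mm, or the jar or the bowl is tipped over (distance of any of jar, bowl, brush from where it was at the start of the episode above 0.03 m or angle between any of jar, bowl's own z axis and vertical above 0.6 rad).
It also fails if it takes over 72 s, if anything falls off the work surface, if the arm or the gripper's body presses on something with over 40 N, if the wrist force passes 120 N, or if a joint passes its speed limit or range.

## Robot

A 6-joint arm with a two-finger parallel gripper is mounted at the origin on the work surface. World frame = base frame: x ahead of the robot, y to its left, z up, the work surface at z = 0. Lengths are in m, angles in rad, forces in N, time in s.
With the tool pointing down it reaches from about 0.4 to 0.825 m from the base axis. Payload 7 kg.
Tool frame: the origin (TCP) lies at the very end of the fingers, on their centre line; the grasp point (between the pads) lies 19 mm behind it (arm.pinch_z is the z of the grasp point in the tool frame, in m); z points along the fingers, y is the direction in which the jaws open and shut (so a half turn about z gives the same grasp; the last joint's range is limited). The gripper opens to 88 mm and grips with 3 to 60 N. Pads are 19 mm wide; open, the fingers measure 130 mm over their backs; the gripper's body (78 mm by 193 mm) begins 47 mm behind the grasp point.
Start: joints at [1.435, 0.359, 0.012, 0, -1.224, -0.288], TCP at [0.278, 0.615, 0.227] pointing down, gripper open.
Joint ranges: [-3.07, 3.07], [-1.43, 2.12], [-1.02, 1.25], [-3.03, 1.67], [-3.05, -0], [-3.03, 3.03]. Speed limits (rad/s): [2.39, 2.39, 3.01, 3.14, 3.14, 3.14].

## Interface

Orientations are given as [roll, pitch, yaw] about the fixed x, y, z axes, in that order (R = Rz(yaw) Ry(pitch) Rx(roll)).
In Python, from station import arm gives the robot as it stands.
- The arm moves only by the tool drive_tool, never from a script. Its argument "targets" is a list of rows, each a list of 6 numbers: the shift along the world's x, y, z in units of 0.04 m (1.0 is 0.04 m), then the turn, a rotation vector about the world's x, y, z in units of 6 degrees (1.0 is 6 degrees). In form: [[x, y, z, wx, wy, wz], ...]. A call has 1 to 5 rows; each row shifts and turns the commanded pose from where the row before left it; what a row does not reach is not made up. A row lasts 1/8 s, in which the tool goes at most 62.5 mm and 10.7 degrees, less where a joint would pass 70% of its speed; a pose out of reach is approached as far as the arm can. A call with a number of a shift or a turn outside -1 to 1 is refused whole. A call with a gripper value outside its range is refused whole. "claw" is the opening, from 0 (shut) to 1 (fully open), set as the call begins (left out, the last holds). The fingers move at their own pace and stop on an object; "newtons" is the grip in N (left out, the last holds). Time passes only in rows, so rows that do not move let the fingers close. It gives the time, the measured TCP pose, the force and the opening at its end, in the units of the state.
- arm.get_state(): the state, without advancing time (a new reading comes with each control period).
- arm.grab_frame(name): name is "scene" or "top" or "wrist"; returns (picture, depth): 400x640x3 uint8, red, green, blue; 400x640 float32, m along the optical axis (not along the pixel's ray), 0 where there is no reading.
- arm.get_calibration(name): a dict with "mtx" (3x3 intrinsics, pixels), "origin" and "rotation" of the camera in the world. Camera axes: x right, y up, looking along -z (the intrinsics and any distortion apply to the point x, -y, -z); pixel columns grow to the right and rows downward; lengths in m; the calibration is good to about 2 mm. A picture is of the moment at which its call begins: read the wrist's pose just before it. get_calibration takes no time and is no camera call; for the wrist camera it gives the pose at the moment of the call.
- arm.job_done(): hands the job in, once; it reports no verdict.
Trained networks look in the newest picture that a camera, given by its name, has taken for a name from the list of things; names that differ only in an ending like _2 or _b are one class to them, and where a whole thing is asked for, a point or a joint stands for the part that bears it (a point fixed in the world has none). Each returns a list of dicts, best first, with "score" (0 to 1); they miss things now and then, are a little off and sometimes report something else, mostly with a low value. They report only what shows in the picture. A call takes as long as a camera call.
- arm.search_frame(target, camera): "point" ([x, y, z] in m, in the coordinates of the camera as it stood for that picture, good to about 4 mm: the middle of the surface that is visible of it).
- arm.cut_out(target, camera): "pixels" (400x640 bool, what is visible of it).
- arm.landmark_of(target, camera): "point" ([x, y, z] in m, in the coordinates of the camera as it stood for that picture, good to about 4 mm: a listed point, or the origin of a listed thing).
The state is a dict: "t": time; "q": joint angles; "qd": joint speeds; "joint_efforts": joint torques, N m; "eef_pos": TCP position; "ee_rot": TCP orientation; "force": force on the tool from outside, world axes, zero at the start; "moment": the same for the moment, N m; "width": finger opening in m.
Only numpy, scipy, OpenCV 4.12 (cv2) and the standard library are available. Lean on these libraries where they do the work, as an engineer would, in place of code of your own. Each camera call takes 0.05 s, during which the arm holds its last target. There are 200 camera calls.

## Working session

There is one attempt and no reset: what is moved stays moved. The work goes in short steps, Python scripts to look and compute and a tool call to move; the robot and the scene stay as the last step left them, time stands still between calls to the robot, and variables do not carry over. Pictures are saved under pics/ and viewed, about 8 in all and at most 12, crops included, and the job is handed in when it is done.

Besides the shell and the picture viewer there is one more tool, called by a JSON object that holds its "fn" and its "kwargs". drive_tool: Moves the arm, as the interface text tells. Shifts and turns lie within -1 to 1; 1 stands for 0.04 m of shift or 6 degrees of turn. Its arguments: {"type":"object","properties":{"targets":{"type":"array"},"claw":{"type":"number"},"newtons":{"type":"number"}},"required":["targets"]}

```bash
mkdir -p pics; cat > h.py <<'E'
import numpy as np, cv2
from station import arm
def w(cal,p): return np.array(cal["origin"])+np.array(cal["rotation"])@np.array(p)
def cloud(cal,depth):
    v,u=np.mgrid[:400,:640]; m=np.array(cal["mtx"])
    x=(u-m[0,2])/m[0,0]*depth; y=(v-m[1,2])/m[1,1]*depth
    P=np.stack([x,-y,-depth],-1)
    return P@np.array(cal["rotation"]).T+np.array(cal["origin"])
def save(img,n): cv2.imwrite(f"pics/{n}.png",img[:,:,::-1])
E
python3 - <<'E'
from h import *
np.set_printoptions(precision=4,suppress=True)
s=arm.get_state(); print(s)
ims=[]
for c in("top","scene"):
    cal=arm.get_calibration(c); im,d=arm.grab_frame(c); ims.append(im)
    P=cloud(cal,d); np.save(f"{c}.npy",P)
    for n in ("rod_root","rod_tip","stand","rack","wide_ring","narrow_ring","cap","spool","jar","bowl","brush"):
        r=arm.landmark_of(n,c)
        print(c,n,[(w(cal,x["point"]).round(4),round(x["score"],2)) for x in r[:2]])
save(ims[0],"top"); save(ims[1],"scene")
E
```

```text
{'t': 0.0, 'q': array([ 1.4351,  0.3594,  0.0111, -0.0004, -1.2241, -0.2881]), 'qd': array([-0.0011,  0.0008, -0.0015,  0.0004,  0.0012, -0.0008]), 'joint_efforts': array([ -0.0001, -58.2719,  29.3063,   6.9972,   0.0072,  -0.0002]), 'eef_pos': array([0.2774, 0.6148, 0.2256]), 'ee_rot': array([ 3.14  , -0.0001, -0.4239]), 'force': array([ 0.9472, -0.5204, -0.4073]), 'moment': array([0.0586, 0.0022, 0.0261]), 'width': 0.08754717958174817}Traceback (most recent call last):
  File "<stdin>", line 7, in <module>
  File "h.py", line 8, in cloud
    return P@np.array(cal["rotation"]).T+np.array(cal["origin"])
           ~~~~~~~~~~~~~~~~~~~~~~~~~~~~~^~~~~~~~~~~~~~~~~~~~~~~~
ValueError: operands could not be broadcast together with shapes (400,640) (3,)
```

```bash
python3 -c "
import cv2,numpy as np
a=cv2.imread('pics/top.png');b=cv2.imread('pics/scene.png')
cv2.imwrite('pics/both.png',cv2.resize(np.vstack([a,b]),(480,600)))"
```

```text
[ WARN:0@0.022] global loadsave.cpp:275 findDecoder imread_('pics/top.png'): can't open/read file: check file path/integrity
[ WARN:0@0.022] global loadsave.cpp:275 findDecoder imread_('pics/scene.png'): can't open/read file: check file path/integrity
Traceback (most recent call last):
cv2.error: OpenCV(4.12.0) :-1: error: (-5:Bad argument) in function 'resize'
> Overload resolution failed:
>  - src data type = object is not supported
>  - Expected Ptr<cv::UMat> for argument 'src'
```

The rotation comes as a 3-vector, presumably roll, pitch, yaw. I'll convert it and check the result against the known heights.

```bash
cat > h.py <<'E'
import numpy as np, cv2
from scipy.spatial.transform import Rotation as Ro
from station import arm
np.set_printoptions(precision=4,suppress=True)
def R(cal): return Ro.from_euler("xyz",cal["rotation"]).as_matrix()
def w(cal,p): return np.array(cal["origin"])+R(cal)@np.array(p)
def cloud(cal,depth):
    v,u=np.mgrid[:400,:640]; m=np.array(cal["mtx"])
    x=(u-m[0,2])/m[0,0]*depth; y=(v-m[1,2])/m[1,1]*depth
    return np.stack([x,-y,-depth],-1)@R(cal).T+np.array(cal["origin"])
def save(img,n): cv2.imwrite(f"pics/{n}.png",img[:,:,::-1])
E
python3 - <<'E'
from h import *
ims=[]
for c in("top","scene"):
    cal=arm.get_calibration(c); print(cal); im,d=arm.grab_frame(c); ims.append(im)
    P=cloud(cal,d); np.save(f"{c}.npy",P); print("table z", np.median(P[d>0][:,2]))
    for n in ("rod_root","rod_tip","stand","rack","wide_ring","narrow_ring","cap","spool","jar","bowl","brush"):
        r=arm.landmark_of(n,c)
        print(c,n,[(w(cal,x["point"]).round(4),round(x["score"],2)) for x in r[:2]])
save(ims[0],"top"); save(ims[1],"scene")
cv2.imwrite('pics/both.png',cv2.resize(np.vstack(ims)[:,:,::-1],(480,600)))
E
```

```text
{'mtx': array([[387.1997,   0.    , 319.7034],
       [  0.    , 387.1997, 196.3865],
       [  0.    ,   0.    ,   1.    ]]), 'origin': array([ 0.3688, -0.0047,  0.9772]), 'rotation': array([ 0.1711, -0.0181, -1.5915])}
table z -0.0015234215073571256
top rod_root [(array([0.5052, 0.2665, 0.1394]), 0.83), (array([0.5442, 0.0851, 0.142 ]), 0.62)]
top rod_tip [(array([0.5451, 0.0864, 0.1425]), 0.82), (array([0.5039, 0.2639, 0.1349]), 0.33)]
top stand [(array([ 0.5049,  0.2676, -0.0025]), 0.69), (array([ 0.5196, -0.0896,  0.0565]), 0.58)]
top rack [(array([ 0.5285, -0.2032,  0.0012]), 0.57)]
top wide_ring [(array([ 0.5316, -0.3182,  0.0628]), 0.66), (array([ 0.5312, -0.2474,  0.0652]), 0.27)]
top narrow_ring [(array([ 0.5251, -0.1671,  0.0626]), 0.6)]
top cap [(array([ 0.5242, -0.0916,  0.06  ]), 0.95)]
top spool [(array([ 0.5304, -0.2425,  0.0637]), 0.87)]
top jar [(array([0.7391, 0.103 , 0.0026]), 0.93)]
top bowl [(array([ 0.3612,  0.2857, -0.0021]), 0.7)]
top brush [(array([ 0.7295, -0.1962, -0.0016]), 0.55)]
{'mtx': array([[507.5243,   0.    , 331.7787],
       [  0.    , 507.5243, 
[... 223 characters left out ...]
.93)]
scene rod_tip [(array([0.5431, 0.0804, 0.141 ]), 0.9), (array([ 0.5255, -0.2438,  0.0614]), 0.23)]
scene stand [(array([ 0.5076,  0.2718, -0.0008]), 0.59), (array([0.5067, 0.2724, 0.1416]), 0.24)]
scene rack [(array([ 0.5294, -0.1999,  0.0007]), 0.65)]
scene wide_ring [(array([ 0.539 , -0.3188,  0.0663]), 0.67)]
scene narrow_ring [(array([ 0.5291, -0.1655,  0.0674]), 0.57)]
scene cap [(array([ 0.5248, -0.086 ,  0.06  ]), 0.67), (array([0.3559, 0.2912, 0.0041]), 0.51)]
scene spool [(array([ 0.5293, -0.2414,  0.0629]), 0.55)]
scene jar [(array([0.7403, 0.1088, 0.0032]), 0.95)]
scene bowl [(array([ 0.3553,  0.2937, -0.0003]), 0.65)]
scene brush [(array([ 0.7319, -0.1915, -0.0017]), 0.95)]
```

View pics/both.png

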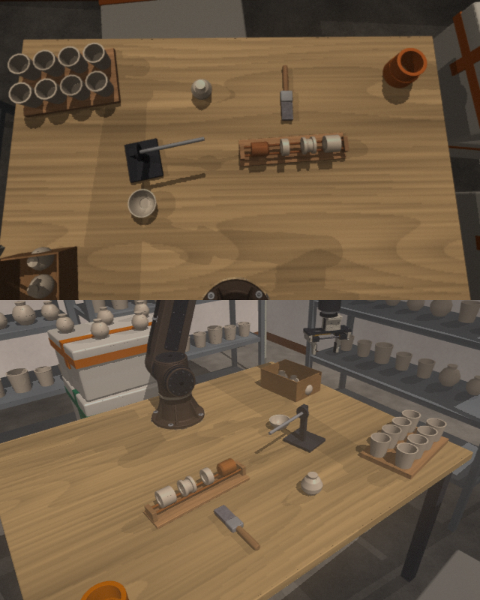

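The picture agrees with the networks. From the stand end, the rack row is cap (brown), narrow ring, spool, wide ring, and the rod points from the stand towards the rack. Next I'll refine the rod and rack axes from the depth clouds.

```bash
python3 - <<'E'
from h import *
a,b=np.array([.504,.270,.14]),np.array([.544,.083,.14])
for c in("top","scene"):
    P=np.load(c+".npy").reshape(-1,3)
    u=(b-a)/np.linalg.norm(b-a); t=(P-a)@u; n=np.array([-u[1],u[0],0])
    s=(P-a)@n
    Q=P[(t>.01)&(t<.21)&(abs(s)<.02)&(abs(P[:,2]-.142)<.02)]
    print(c,"rod n",len(Q))
    for y0 in np.arange(.07,.27,.02):
        q=Q[abs(Q[:,1]-y0)<.01]
        if len(q)>2: print(round(y0,3),len(q),np.median(q,0), q[:,2].max())
    print("tip ymin",Q[:,1].min() if len(Q) else None)
    # stop disc: points above rod
    # row objects: top strip
    Q=P[(P[:,2]>.055)&(P[:,2]<.11)&(abs(P[:,0]-.53)<.05)&(P[:,1]<-.03)&(P[:,1]>-.37)]
    ys=np.sort(Q[:,1]); br=np.where(np.diff(ys)>.006)[0]
    st=np.r_[0,br+1];en=np.r_[br,len(ys)-1]
    for i,j in zip(st,en):
        if j-i<20: continue
        q=Q[(Q[:,1]>=ys[i])&(Q[:,1]<=ys[j])]
        top=q[q[:,2]>q[:,2].max()-.006]
        print("obj y",ys[i],ys[j],"mid",(ys[i]+ys[j])/2,"x",q[:,0].min(),q[:,0].max(),"crest x",np.median(top[:,0]),"z",q[:,2].max())
E
```

```text
top rod n 451
0.09 46 [0.5395 0.0902 0.1436] 0.14714471299593002
0.11 50 [0.5353 0.1095 0.1435] 0.1476207874796246
0.13 52 [0.5313 0.1295 0.1432] 0.14732620198042745
0.15 50 [0.5274 0.1506 0.1436] 0.1471170005064033
0.17 51 [0.523  0.1704 0.1432] 0.14720210976698322
0.19 49 [0.519  0.19   0.1439] 0.1483516479518644
0.21 51 [0.5152 0.2091 0.1436] 0.14606024986693888
0.23 51 [0.511  0.2302 0.1437] 0.14620617521903134
0.25 50 [0.5071 0.25   0.1435] 0.14638709806217653
tip ymin 0.08142444656967246
obj y -0.3419936342529139 -0.2940487863595927 mid -0.3180212103062533 x 0.5056739951893008 0.5604076261383141 crest x 0.5341939095360245 z 0.09239030138442761
obj y -0.26464776149486474 -0.2215868890100696 mid -0.24311732525246715 x 0.501476864690982 0.5566991724101076 crest x 0.5287425431756421 z 0.09259660536176861
obj y -0.17857806979328192 -0.15447838450590623 mid -0.1665282271495941 x 0.4973429663666269 0.5506866671888148 crest x 0.5261304501892075 z 0.09517162401068746
obj y -0.11576548436343866 -0.05909251465302094 mid -0.0874289995082298 x 0.49591594477967904 0.543065453739165 crest x 0
[... 483 characters left out ...]
0.1437] 0.1500208145630747
tip ymin 0.08093071371746785
obj y -0.3435894782150777 -0.2941761853162146 mid -0.31888283176564614 x 0.5140508140712715 0.5687707206996897 crest x 0.5391624307754241 z 0.09496861543031487
obj y -0.26527268999946624 -0.22131990350034553 mid -0.24329629674990588 x 0.5076397054240979 0.5654238573339737 crest x 0.5360014062661737 z 0.09326414018073248
obj y -0.17974930317307736 -0.15315703197436736 mid -0.16645316757372236 x 0.503287794512708 0.5584380706372124 crest x 0.5314314766297272 z 0.0945674940983463
obj y -0.11798864111645657 -0.058019873376461306 mid -0.08800425724645894 x 0.5087026864390535 0.5521967810064213 crest x 0.5267534147546131 z 0.08714411682351442
```

{"fn": "drive_tool", "kwargs": {"targets": [[0.6,-0.9,0,0,0,-1],[0.6,-0.9,0,0,0,-1],[0.6,-0.9,0,0,0,-1],[0.6,-0.9,0,0,0,-1],[0.6,-0.9,0,0,0,-1]], "claw": 1, "newtons": 20}}

```text
t: 1.88
eef_pos: [0.3982, 0.4341, 0.2268]
ee_rot: [-3.141, 0.0, -0.951]
force: [1.1, -0.4, -0.0]
width: 0.0872
```

{"fn": "drive_tool", "kwargs": {"targets": [[0.3,-1,0,0,0,-1],[0.3,-1,0,0,0,-1],[0.3,-1,0,0,0,-1],[0.3,-1,0,0,0,-1],[0.3,-1,0,0,0,-1]]}}

```text
t: 2.5
eef_pos: [0.4578, 0.234, 0.2269]
ee_rot: [-3.141, 0.0, -1.474]
force: [0.9, -0.8, 0.5]
width: 0.0874
```

{"fn": "drive_tool", "kwargs": {"targets": [[0.3,-1,0,0,0,-0.4],[0.3,-1,0,0,0,0],[0.3,-1,0,0,0,0],[0.3,-1,0,0,0,0],[0.3,-1,0,0,0,0]]}}

```text
t: 3.12
eef_pos: [0.5179, 0.034, 0.2269]
ee_rot: [-3.141, 0.0, -1.513]
force: [0.7, -0.6, -0.4]
width: 0.0882
```

{"fn": "drive_tool", "kwargs": {"targets": [[0.2,-1,0,0,0,0],[0.2,-1,-0.2,0,0,0],[0,-1,-0.4,0,0,0],[0,-1,-0.4,0,0,0],[0,-1,-0.4,0,0,0]]}}

```text
t: 3.75
eef_pos: [0.5336, -0.1661, 0.1703]
ee_rot: [-3.141, -0.0, -1.513]
force: [0.8, -0.0, 0.0]
width: 0.0876
```

{"fn": "drive_tool", "kwargs": {"targets": [[0,-1,0,0,0,0],[0,-1,0,0,0,0],[0,0,0,0,0,0],[0,0,0,0,0,0]]}}

```text
t: 4.25
eef_pos: [0.5334, -0.2448, 0.1705]
ee_rot: [3.141, 0.0, -1.514]
force: [0.1, 0.3, 0.3]
width: 0.088
```

```bash
python3 - <<'E'
from h import *
s=arm.get_state(); print(s["eef_pos"],s["ee_rot"])
cal=arm.get_calibration("wrist"); im,d=arm.grab_frame("wrist"); save(im,"w1")
P=cloud(cal,d).reshape(-1,3)
for n in ("wide_ring","spool","narrow_ring"):
    r=arm.landmark_of(n,"wrist"); print(n,[(w(cal,x["point"]).round(4),round(x["score"],2)) for x in r[:2]])
Q=P[(P[:,2]>.055)&(P[:,2]<.11)&(abs(P[:,0]-.53)<.06)&(P[:,1]<-.28)&(P[:,1]>-.36)]
print(Q.min(0),Q.max(0),(Q.min(0)+Q.max(0))/2,np.median(Q[Q[:,2]>Q[:,2].max()-.005],0))
E
```

```text
[ 0.5334 -0.2448  0.1705] [ 3.1414  0.0002 -1.5136]
wide_ring [(array([ 0.5339, -0.3191,  0.0619]), 0.76)]
spool [(array([ 0.5347, -0.2438,  0.0682]), 0.82), (array([ 0.7292, -0.1913, -0.0012]), 0.33)]
narrow_ring [(array([ 0.5273, -0.1658,  0.0658]), 0.59)]
[ 0.5073 -0.3423  0.0631] [ 0.5637 -0.2944  0.0927] [ 0.5355 -0.3183  0.0779] [ 0.5359 -0.3194  0.0901]
```

View pics/w1.png

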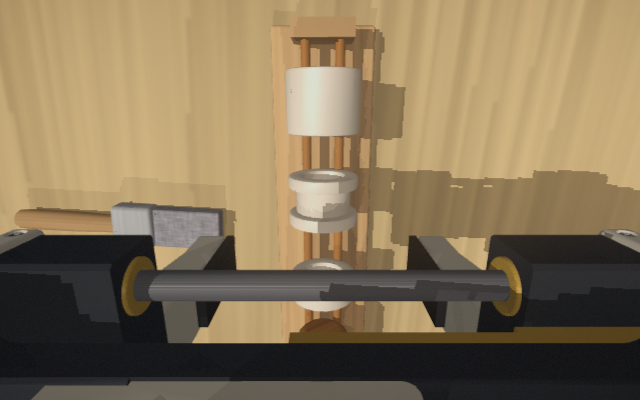

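The wrist view shows the wide ring at pixel (324, 100), the spool at (323, 200) and the narrow ring at (323, 285), with the jaws square to the rack. The measured positions agree to 2 mm, so I'll go for the wide ring.

{"fn": "drive_tool", "kwargs": {"targets": [[0.05,-0.95,0,0,0,0],[0,-0.9,0,0,0,0],[0,0,-1,0,0,0],[0,0,-1,0,0,0],[0,0,-0.7,0,0,0]]}}

```text
t: 5.08
eef_pos: [0.5351, -0.3179, 0.0609]
ee_rot: [3.14, 0.001, -1.512]
force: [0.3, 0.5, -1.0]
width: 0.0873
```

{"fn": "drive_tool", "kwargs": {"targets": [[0,0,-0.4,0,0,0],[0,0,0,0,0,0]]}}

```text
t: 5.32
eef_pos: [0.5353, -0.3182, 0.0459]
ee_rot: [3.14, 0.0, -1.512]
force: [-1.1, 0.4, 0.1]
width: 0.0873
```

{"fn": "drive_tool", "kwargs": {"targets": [[0,0,0,0,0,0],[0,0,0,0,0,0],[0,0,0,0,0,0],[0,0,0,0,0,0]], "claw": 0.4, "newtons": 15}}

```text
t: 5.82
eef_pos: [0.5364, -0.3189, 0.0473]
ee_rot: [-3.14, -0.001, -1.513]
force: [0.3, 0.6, -0.9]
width: 0.0546
```

Gripped, opening about 55 mm. Now I'll lift it and carry it to the front of the rod.

{"fn": "drive_tool", "kwargs": {"targets": [[0,0,0.6,0,0,0],[0,0,0.7,0,0,0],[0,0,0.6,0,0,0],[0,0.4,0.2,0,0,0],[0.05,0.8,0,0,0,0]]}}

```text
t: 6.45
eef_pos: [0.5373, -0.2703, 0.1307]
ee_rot: [-3.141, 0.0, -1.515]
force: [0.5, 0.9, -2.7]
width: 0.0545
```

{"fn": "drive_tool", "kwargs": {"targets": [[0.05,0.8,0,0,0,0.3],[0.05,0.9,0,0,0,0.3],[0.05,0.9,0,0,0,0.3],[0.05,0.9,0,0,0,0.3],[0.05,0.9,0,0,0,0.13]]}}

```text
t: 7.08
eef_pos: [0.5467, -0.093, 0.1298]
ee_rot: [3.14, 0.0, -1.373]
force: [0.3, -0.9, -2.5]
width: 0.0547
```

{"fn": "drive_tool", "kwargs": {"targets": [[0.05,0.9,0,0,0,0],[0.05,0.8,0,0,0,0],[0.05,0.7,0,0,0,0],[0,0.4,0,0,0,0],[0,0,0,0,0,0]]}}

```text
t: 7.7
eef_pos: [0.5531, 0.0182, 0.1302]
ee_rot: [3.141, 0.0, -1.372]
force: [0.0, -0.5, -2.0]
width: 0.0549
```

```bash
python3 - <<'E'
from h import *
s=arm.get_state(); print(s["eef_pos"],s["ee_rot"],s["width"])
ims=[]
for c in("top","scene"):
    cal=arm.get_calibration(c); im,d=arm.grab_frame(c); ims.append(im)
    for n in ("wide_ring","rod_tip","rod_root"):
        r=arm.landmark_of(n,c); print(c,n,[(w(cal,x["point"]).round(4),round(x["score"],2)) for x in r[:2]])
cv2.imwrite("pics/p2.png",np.hstack([cv2.resize(ims[0][120:280,120:380],(390,240)),cv2.resize(ims[1][80:280,240:520],(392,240+40))[:240]])[:,:,::-1])
E
```

```text
[0.5531 0.0182 0.1302] [ 3.1409  0.0001 -1.372 ] 0.05494494407489274
top wide_ring [(array([0.5528, 0.0161, 0.1434]), 0.41)]
top rod_tip [(array([0.5431, 0.0836, 0.1366]), 0.59)]
top rod_root []
scene wide_ring [(array([0.5558, 0.0194, 0.1488]), 0.75), (array([ 0.5319, -0.2429,  0.0634]), 0.43)]
scene rod_tip [(array([ 0.5203, -0.0872,  0.0585]), 0.18)]
scene rod_root [(array([0.5036, 0.2722, 0.1437]), 0.89)]
```

View pics/p2.png

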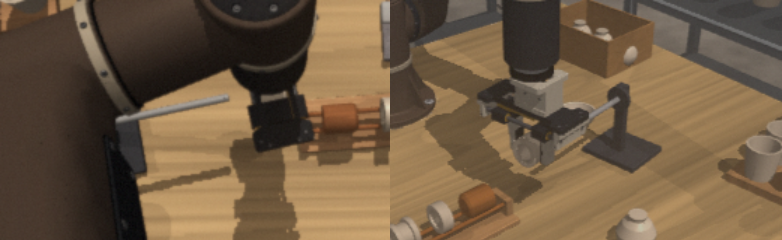

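The ring is level and in line with the rod: it sits at about (228, 100) in the left crop, just beyond the tip. I'll lower it 8 mm and thread it, watching the force.

{"fn": "drive_tool", "kwargs": {"targets": [[0.05,0,-0.2,0,0,0],[-0.08,0.4,0,0,0,0],[-0.1,0.5,0,0,0,0],[-0.08,0.4,0,0,0,0],[-0.04,0.2,0,0,0,0]]}}

```text
t: 8.72
eef_pos: [0.5434, 0.0785, 0.1225]
ee_rot: [-3.142, 0.0, -1.372]
force: [-0.2, -0.3, -0.9]
width: 0.0545
```

{"fn": "drive_tool", "kwargs": {"targets": [[-0.1,0.5,0,0,0,0],[-0.1,0.5,0,0,0,0],[-0.1,0.5,0,0,0,0]]}}

```text
t: 9.1
eef_pos: [0.5314, 0.1384, 0.1226]
ee_rot: [-3.142, 0.0, -1.374]
force: [-1.2, 0.1, -1.9]
width: 0.0546
```

{"fn": "drive_tool", "kwargs": {"targets": [[-0.1,0.5,0,0,0,0],[-0.1,0.5,0,0,0,0],[-0.1,0.5,0,0,0,0],[-0.1,0.5,0,0,0,0]]}}

```text
t: 9.6
eef_pos: [0.5153, 0.2186, 0.1226]
ee_rot: [3.142, -0.0, -1.373]
force: [-0.2, 0.3, -1.5]
width: 0.0544
```

{"fn": "drive_tool", "kwargs": {"targets": [[-0.08,0.4,0,0,0,0],[0,0,-0.1,0,0,0],[0,0,-0.1,0,0,0],[0,0,0,0,0,0]]}}

```text
t: 10.1
eef_pos: [0.5122, 0.2326, 0.114]
ee_rot: [3.141, -0.001, -1.374]
force: [-0.1, 0.6, -0.6]
width: 0.0545
```

{"fn": "drive_tool", "kwargs": {"targets": [[0,0.05,-0.04,0,0,0],[0,0,0,0,0,0]]}}

```text
t: 10.35
eef_pos: [0.5125, 0.2351, 0.1129]
ee_rot: [3.142, -0.0, -1.374]
force: [-0.6, -0.4, -1.5]
width: 0.0546
```

{"fn": "drive_tool", "kwargs": {"targets": [[0,0,0,0,0,0],[0,0,0,0,0,0],[0,0,0,0,0,0],[0,0,0,0,0,0]], "claw": 1}}

```text
t: 10.85
eef_pos: [0.5124, 0.2353, 0.1131]
ee_rot: [-3.141, 0.0, -1.374]
force: [-0.2, -0.6, 0.3]
width: 0.0859
```

{"fn": "drive_tool", "kwargs": {"targets": [[0,0,0.5,0,0,0],[0,0,1,0,0,0],[0,0,1,0,0,0],[0.2,-0.5,0.2,0,0,0]]}}

```text
t: 11.35
eef_pos: [0.5215, 0.2166, 0.2243]
ee_rot: [-3.137, 0.002, -1.372]
force: [0.0, -0.1, -1.5]
width: 0.0877
```

```bash
python3 - <<'E'
from h import *
s=arm.get_state(); print(s["eef_pos"],s["ee_rot"],s["width"],s["force"])
for c in("wrist","scene"):
    cal=arm.get_calibration(c); im,d=arm.grab_frame(c); 
    for n in ("wide_ring","rod_tip","rod_root"):
        r=arm.landmark_of(n,c); print(c,n,[(w(cal,x["point"]).round(4),round(x["score"],2)) for x in r[:2]])
cv2.imwrite("pics/p3.png",cv2.resize(im[80:280,300:560],(520,400))[:,:,::-1])
E
```

```text
[0.5215 0.2166 0.2243] [-3.1368  0.0021 -1.3717] 0.08769644510243496 [ 0.0122 -0.1317 -1.5236]
wrist wide_ring [(array([0.5113, 0.2378, 0.1269]), 0.88)]
wrist rod_tip [(array([0.541 , 0.0831, 0.1417]), 0.58)]
wrist rod_root [(array([0.5061, 0.2716, 0.1417]), 0.65)]
scene wide_ring [(array([0.5154, 0.2388, 0.1316]), 0.59), (array([0.5074, 0.2729, 0.0006]), 0.25)]
scene rod_tip []
scene rod_root [(array([0.5065, 0.2712, 0.1441]), 0.82)]
```

View pics/p3.png

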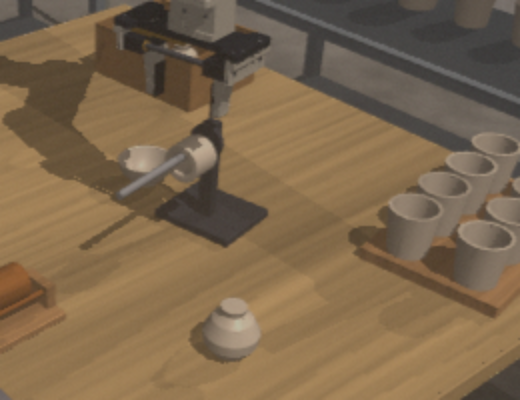

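The wide ring hangs on the rod by the stop, at pixel (195, 157) in the crop. Next is the narrow ring.

{"fn": "drive_tool", "kwargs": {"targets": [[0.02,-0.9,0,0,0,-0.4],[0.02,-1,0,0,0,-0.4],[0.02,-1,0,0,0,-0.4],[0.02,-1,0,0,0,-0.16],[0.02,-1,0,0,0,0]]}}

```text
t: 12.38
eef_pos: [0.5242, 0.0183, 0.2206]
ee_rot: [3.141, -0.0, -1.516]
force: [0.8, 0.4, 0.6]
width: 0.0879
```

{"fn": "drive_tool", "kwargs": {"targets": [[0.02,-1,0,0,0,0],[0.02,-1,-0.3,0,0,0],[0.02,-1,-0.6,0,0,0],[0,-1,-0.6,0,0,0],[0,-0.68,-0.5,0,0,0]]}}

```text
t: 13.0
eef_pos: [0.5263, -0.1692, 0.1395]
ee_rot: [3.14, 0.0, -1.516]
force: [-0.3, 0.4, 0.1]
width: 0.0873
```

{"fn": "drive_tool", "kwargs": {"targets": [[0,0,0,0,0,0]]}}

```text
t: 13.12
eef_pos: [0.5253, -0.1692, 0.1386]
ee_rot: [3.137, 0.0, -1.518]
force: [-0.2, -0.2, -0.1]
width: 0.0875
```

{"fn": "drive_tool", "kwargs": {"targets": [[0.06,0.07,-0.7,0,0,0],[0,0,-0.8,0,0,0],[0,0,-0.6,0,0,0],[0,0,-0.22,0,0,0],[0,0,0,0,0,0]]}}

```text
t: 13.75
eef_pos: [0.5294, -0.1647, 0.0482]
ee_rot: [3.141, -0.0, -1.515]
force: [0.0, 0.1, -0.9]
width: 0.0878
```

{"fn": "drive_tool", "kwargs": {"targets": [[0,0,0,0,0,0],[0,0,0,0,0,0],[0,0,0,0,0,0],[0,0,0,0,0,0]], "claw": 0.4}}

```text
t: 14.25
eef_pos: [0.5281, -0.1653, 0.0483]
ee_rot: [3.14, 0.0, -1.516]
force: [-1.5, 0.3, 6.9]
width: 0.0545
```

{"fn": "drive_tool", "kwargs": {"targets": [[0,0,0.6,0,0,0],[0,0,0.7,0,0,0],[0,0.2,0.55,0,0,0.36],[0.1,0.6,0,0,0,0.5],[0.1,0.8,0,0,0,0.5]]}}

```text
t: 14.88
eef_pos: [0.5373, -0.1009, 0.1226]
ee_rot: [-3.141, 0.0, -1.373]
force: [1.2, -0.4, -1.1]
width: 0.0545
```

{"fn": "drive_tool", "kwargs": {"targets": [[0.15,0.9,0,0,0,0],[0.15,0.9,0,0,0,0],[0.15,0.8,0,0,0,0],[0,0.5,0,0,0,0],[0,0,0,0,0,0]]}}

```text
t: 15.5
eef_pos: [0.5549, 0.0238, 0.122]
ee_rot: [3.141, 0.0, -1.372]
force: [0.2, -0.1, 0.3]
width: 0.0547
```

```bash
python3 - <<'E'
from h import *
s=arm.get_state(); print(s["eef_pos"],s["ee_rot"],s["width"])
ims=[]
for c in("top","scene"):
    cal=arm.get_calibration(c); im,d=arm.grab_frame(c); ims.append(im)
    for n in ("narrow_ring","wide_ring","rod_tip"):
        r=arm.landmark_of(n,c); print(c,n,[(w(cal,x["point"]).round(4),round(x["score"],2)) for x in r[:2]])
cv2.imwrite("pics/p4.png",cv2.resize(ims[1][80:280,240:520],(560,400))[:,:,::-1])
E
```

```text
[0.5549 0.0238 0.122 ] [ 3.1413  0.     -1.372 ] 0.05467255013296318
top narrow_ring [(array([0.5547, 0.0201, 0.1362]), 0.59), (array([0.5155, 0.2346, 0.1266]), 0.3)]
top wide_ring []
top rod_tip [(array([0.542 , 0.0836, 0.1412]), 0.62)]
scene narrow_ring [(array([0.7438, 0.1068, 0.0011]), 0.62), (array([0.5566, 0.0228, 0.1404]), 0.59)]
scene wide_ring [(array([0.5176, 0.2393, 0.1298]), 0.73)]
scene rod_tip []
```

View pics/p4.png

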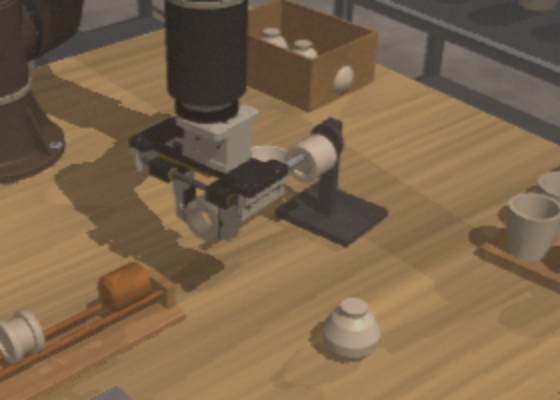

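The narrow ring is gripped level at (208, 213), with the wide ring by the stop at (312, 155). Threading it now.

{"fn": "drive_tool", "kwargs": {"targets": [[-0.08,0.4,0,0,0,0],[-0.1,0.5,0,0,0,0],[-0.08,0.4,0,0,0,0],[-0.06,0.3,0,0,0,0]]}}

```text
t: 16.4
eef_pos: [0.5421, 0.088, 0.1222]
ee_rot: [-3.142, 0.0, -1.373]
force: [0.4, 0.8, -0.7]
width: 0.0547
```

{"fn": "drive_tool", "kwargs": {"targets": [[-0.1,0.5,0,0,0,0],[-0.1,0.5,0,0,0,0],[-0.1,0.5,0,0,0,0],[-0.1,0.5,0,0,0,0],[-0.1,0.5,0,0,0,0]]}}

```text
t: 17.02
eef_pos: [0.5221, 0.1883, 0.1222]
ee_rot: [-3.142, 0.0, -1.373]
force: [-0.2, -0.2, 0.5]
width: 0.0544
```

{"fn": "drive_tool", "kwargs": {"targets": [[0,0,-0.1,0,0,0],[0,0,-0.1,0,0,0],[0,0,0,0,0,0]]}}

```text
t: 17.4
eef_pos: [0.5224, 0.1864, 0.1139]
ee_rot: [3.141, -0.0, -1.374]
force: [0.6, -0.3, -0.7]
width: 0.0542
```

{"fn": "drive_tool", "kwargs": {"targets": [[0,0,0,0,0,0],[0,0,0,0,0,0],[0,0,0,0,0,0],[0,0,0,0,0,0]], "claw": 1}}

```text
t: 17.9
eef_pos: [0.5224, 0.1868, 0.1142]
ee_rot: [-3.141, 0.0, -1.374]
force: [0.2, -0.3, -0.1]
width: 0.0861
```

{"fn": "drive_tool", "kwargs": {"targets": [[0,0,0.5,0,0,0],[0,0,1,0,0,0],[0,0,1,0,0,0],[0,-0.5,0,0,0,0],[0,-0.9,0,0,0,-0.3]]}}

```text
t: 18.52
eef_pos: [0.5223, 0.1307, 0.2141]
ee_rot: [-3.141, 0.001, -1.404]
force: [-0.2, -0.3, -0.8]
width: 0.0878
```

```bash
python3 - <<'E'
from h import *
s=arm.get_state(); print(s["eef_pos"],s["ee_rot"],s["width"],s["force"])
for c in("top","scene"):
    cal=arm.get_calibration(c); im,d=arm.grab_frame(c); 
    for n in ("narrow_ring","wide_ring","cap"):
        r=arm.landmark_of(n,c); print(c,n,[(w(cal,x["point"]).round(4),round(x["score"],2)) for x in r[:2]])
cv2.imwrite("pics/p5.png",cv2.resize(im[80:280,300:560],(520,400))[:,:,::-1])
E
```

```text
[0.5223 0.1307 0.2141] [-3.1411  0.0005 -1.4042] 0.08779173680434339 [-0.1669 -0.2599 -0.7912]
top narrow_ring [(array([0.5245, 0.1842, 0.1279]), 0.63), (array([ 0.7263, -0.1969, -0.004 ]), 0.62)]
top wide_ring [(array([0.5113, 0.2326, 0.1267]), 0.6), (array([0.5438, 0.084 , 0.1406]), 0.34)]
top cap [(array([ 0.5209, -0.0923,  0.0584]), 0.97)]
scene narrow_ring [(array([0.5246, 0.1887, 0.1344]), 0.79)]
scene wide_ring [(array([0.5184, 0.2368, 0.1297]), 0.9)]
scene cap [(array([ 0.5225, -0.0832,  0.0586]), 0.9), (array([ 0.7336, -0.1914, -0.0011]), 0.45)]
```

View pics/p5.png

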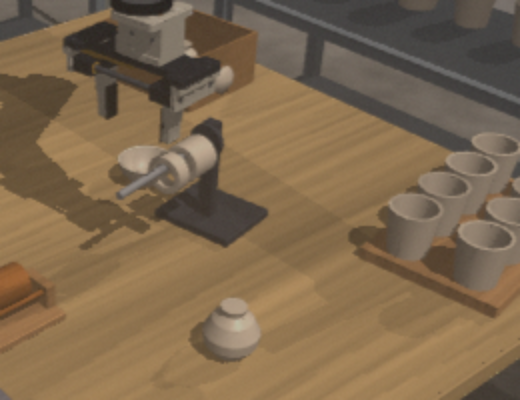

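Both rings hang on the rod, narrow at (172, 172) outside wide at (198, 155). Now the cap, at about (0.523, -0.088).

{"fn": "drive_tool", "kwargs": {"targets": [[0.01,-0.9,0,0,0,-0.5],[0.01,-1,0,0,0,-0.5],[0.01,-1,0,0,0,-0.07],[0,-1,-0.3,0,0,0],[0,-0.9,-0.7,0,0,0]]}}

```text
t: 19.55
eef_pos: [0.5247, -0.0618, 0.1748]
ee_rot: [-3.139, 0.0, -1.516]
force: [0.8, 0.8, 0.2]
width: 0.0876
```

{"fn": "drive_tool", "kwargs": {"targets": [[0,-0.6,-1,0,0,0],[0,0,-0.3,0,0,0],[0,0,0,0,0,0]]}}

```text
t: 19.92
eef_pos: [0.5235, -0.0848, 0.1216]
ee_rot: [3.14, -0.0, -1.517]
force: [0.3, -0.2, -0.3]
width: 0.0877
```

```bash
python3 - <<'E'
from h import *
s=arm.get_state(); print(s["eef_pos"],s["ee_rot"])
cal=arm.get_calibration("wrist"); im,d=arm.grab_frame("wrist")
r=arm.landmark_of("cap","wrist"); print([(w(cal,x["point"]).round(4),round(x["score"],2)) for x in r[:2]])
E
```

```text
[ 0.5235 -0.0848  0.1216] [ 3.14   -0.0004 -1.5167]
[(array([ 0.5244, -0.0887,  0.0588]), 0.85)]
```

{"fn": "drive_tool", "kwargs": {"targets": [[0.01,-0.07,-0.7,0,0,0],[0,0,-0.8,0,0,0],[0,0,-0.5,0,0,0],[0,0,0,0,0,0]]}}

```text
t: 20.52
eef_pos: [0.524, -0.0872, 0.0421]
ee_rot: [3.141, -0.0, -1.516]
force: [0.2, -0.4, 0.3]
width: 0.0878
```

{"fn": "drive_tool", "kwargs": {"targets": [[0,0,0,0,0,0],[0,0,0,0,0,0],[0,0,0,0,0,0],[0,0,0,0,0,0],[0,0,0,0,0,0]], "claw": 0.3}}

```text
t: 21.15
eef_pos: [0.5238, -0.088, 0.0424]
ee_rot: [3.141, -0.0, -1.517]
force: [-1.4, 0.2, 3.8]
width: 0.0467
```

{"fn": "drive_tool", "kwargs": {"targets": [[0,0,0.7,0,0,0],[0,0,0.8,0,0,0],[0,0,0.49,0,0,0.36],[0.15,0.5,0,0,0,0.5],[0.2,0.7,0,0,0,0.5]]}}

```text
t: 21.78
eef_pos: [0.5379, -0.0392, 0.1212]
ee_rot: [3.141, 0.0, -1.373]
force: [0.4, 1.3, -1.3]
width: 0.0468
```

{"fn": "drive_tool", "kwargs": {"targets": [[0.2,0.8,0,0,0,0],[0.2,0.6,0,0,0,0],[0,0.3,0,0,0,0],[0,0,0,0,0,0]]}}

```text
t: 22.28
eef_pos: [0.5535, 0.0289, 0.1209]
ee_rot: [3.14, -0.0, -1.373]
force: [0.1, -0.5, -0.4]
width: 0.0467
```

```bash
python3 - <<'E'
from h import *
s=arm.get_state(); print(s["eef_pos"],s["ee_rot"],s["width"])
ims=[]
for c in("top","scene"):
    cal=arm.get_calibration(c); im,d=arm.grab_frame(c); ims.append(im)
    for n in ("cap","rod_tip"):
        r=arm.landmark_of(n,c); print(c,n,[(w(cal,x["point"]).round(4),round(x["score"],2)) for x in r[:2]])
cv2.imwrite("pics/p6.png",cv2.resize(ims[1][80:280,240:520],(560,400))[:,:,::-1])
E
```

```text
[0.5535 0.0289 0.1209] [ 3.1402 -0.0001 -1.373 ] 0.046725859442161774
top cap [(array([0.5519, 0.0262, 0.1392]), 0.58)]
top rod_tip [(array([0.5401, 0.0842, 0.1381]), 0.84)]
scene cap [(array([0.524 , 0.1868, 0.1324]), 0.71), (array([0.551 , 0.0303, 0.139 ]), 0.56)]
scene rod_tip [(array([ 0.5064,  0.2724, -0.0014]), 0.64)]
```

View pics/p6.png

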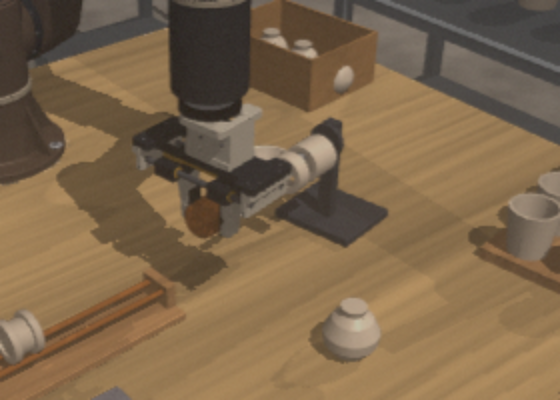

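The cap is held level with its mouth towards the rod; its closed end shows at (203, 215). Sliding it on.

{"fn": "drive_tool", "kwargs": {"targets": [[-0.06,0.3,0,0,0,0],[-0.08,0.4,0,0,0,0],[-0.08,0.4,0,0,0,0],[-0.08,0.4,0,0,0,0],[-0.02,0.1,0,0,0,0]]}}

```text
t: 23.2
eef_pos: [0.541, 0.0935, 0.1218]
ee_rot: [-3.141, 0.0, -1.373]
force: [-0.4, -0.4, -1.1]
width: 0.0465
```

{"fn": "drive_tool", "kwargs": {"targets": [[-0.016,0.08,0,0,0,0],[-0.016,0.08,0,0,0,0]]}}

```text
t: 23.45
eef_pos: [0.5399, 0.0985, 0.1217]
ee_rot: [3.142, -0.0, -1.375]
force: [-0.3, 0.8, -0.8]
width: 0.0466
```

{"fn": "drive_tool", "kwargs": {"targets": [[-0.016,0.08,0,0,0,0],[0,0,0,0,0,0]]}}

```text
t: 23.7
eef_pos: [0.5393, 0.1017, 0.1218]
ee_rot: [-3.142, 0.0, -1.375]
force: [-0.3, -0.3, -0.3]
width: 0.0468
```

{"fn": "drive_tool", "kwargs": {"targets": [[-0.016,0.08,0,0,0,0],[0,0,0,0,0,0]]}}

```text
t: 23.95
eef_pos: [0.5387, 0.104, 0.1217]
ee_rot: [3.141, -0.001, -1.375]
force: [1.9, -4.5, -0.9]
width: 0.0467
```

The −4.5 N along the rod shows the bottom of the bore has met the tip, where predicted (0.103). Ease off, lower it onto the rod and release.

{"fn": "drive_tool", "kwargs": {"targets": [[0.004,-0.02,-0.1,0,0,0],[0,0,-0.1,0,0,0],[0,0,0,0,0,0]]}}

```text
t: 24.32
eef_pos: [0.5388, 0.104, 0.1135]
ee_rot: [3.141, -0.0, -1.375]
force: [1.0, -2.0, -1.3]
width: 0.0467
```

{"fn": "drive_tool", "kwargs": {"targets": [[0,0,0,0,0,0],[0,0,0,0,0,0],[0,0,0,0,0,0],[0,0,0,0,0,0],[0,0,0,0,0,0]], "claw": 1}}

```text
t: 24.95
eef_pos: [0.5388, 0.1041, 0.1138]
ee_rot: [-3.142, 0.0, -1.375]
force: [-0.0, -0.7, 0.3]
width: 0.0863
```

{"fn": "drive_tool", "kwargs": {"targets": [[0,0,0.5,0,0,0],[0,0,1,0,0,0],[0,0,1,0,0,0],[0,0,0.8,0,0,0],[0,-1,0,0,0,0]]}}

```text
t: 25.58
eef_pos: [0.5405, 0.0655, 0.2488]
ee_rot: [-3.136, 0.001, -1.372]
force: [0.5, -0.4, 0.0]
width: 0.0877
```

{"fn": "drive_tool", "kwargs": {"targets": [[0,-1,0,0,0,0],[0,-1,0,0,0,0],[0,0,0,0,0,0]]}}

```text
t: 25.95
eef_pos: [0.5385, -0.018, 0.2458]
ee_rot: [3.141, -0.0, -1.377]
force: [-0.3, 1.1, -0.1]
width: 0.088
```

```bash
python3 - <<'E'
from h import *
s=arm.get_state(); print(s["eef_pos"],s["width"],s["force"])
r0=np.array([.5054,.268,.14]); th=np.arctan(.2)
rot=Ro.from_euler("z",th).as_matrix()
for c in("top","scene"):
    cal=arm.get_calibration(c); im,d=arm.grab_frame(c)
    for n in ("wide_ring","narrow_ring","cap","spool","jar","bowl","brush","rod_root","rod_tip"):
        for x in arm.landmark_of(n,c)[:1]:
            p=w(cal,x["point"]); print(c,n,p.round(4),"rod frame",(rot.T@(p-r0)).round(4),round(x["score"],2))
cv2.imwrite("pics/p7.png",cv2.resize(im[80:280,240:520],(560,400))[:,:,::-1])
E
```

```text
[ 0.5385 -0.018   0.2458] 0.08801429092574636 [-0.3221  1.0919 -0.1407]
top wide_ring [0.5128 0.2341 0.1264] rod frame [ 0.0006 -0.0347 -0.0136] 0.79
top narrow_ring [0.5238 0.1853 0.1262] rod frame [ 0.0018 -0.0847 -0.0138] 0.89
top cap [0.5364 0.1013 0.13  ] rod frame [-0.0023 -0.1696 -0.01  ] 0.77
top spool [ 0.5305 -0.2453  0.0611] rod frame [-0.076  -0.5083 -0.0789] 0.59
top jar [0.5145 0.2329 0.1252] rod frame [ 0.0021 -0.0362 -0.0148] 0.35
top brush [ 0.7293 -0.1954 -0.0015] rod frame [ 0.1286 -0.4983 -0.1415] 0.95
scene wide_ring [0.5174 0.2378 0.131 ] rod frame [ 0.0058 -0.0319 -0.009 ] 0.62
scene narrow_ring [0.5275 0.1887 0.1316] rod frame [ 0.0062 -0.0821 -0.0084] 0.62
scene cap [0.54   0.1046 0.1325] rod frame [ 0.0019 -0.167  -0.0075] 0.65
scene spool [ 0.5307 -0.2399  0.0649] rod frame [-0.0748 -0.503  -0.0751] 0.78
scene jar [0.7416 0.1085 0.0004] rod frame [ 0.2004 -0.2027 -0.1396] 0.92
scene bowl [0.3576 0.2929 0.0033] rod frame [-0.14    0.0534 -0.1367] 0.51
scene brush [ 0.7311 -0.191   0.0015] rod frame [ 0.1313 -0.4943 -0.1385] 0.7
scene rod_root [0.5049 0.2719 0.1425] rod frame [0.0003 0.0039 0.0025] 0.89
scene rod_tip [0.5189 0.2387 0.1313] rod frame [ 0.0075 -0.0314 -0.0087] 0.51
```

View pics/p7.png

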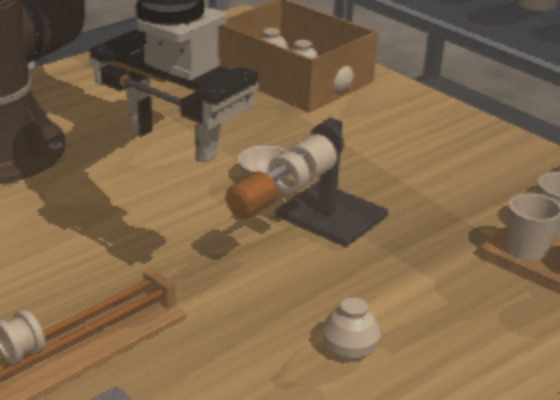

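The cap is on the tip at (252, 193), the narrow ring at (290, 172) and the wide ring at (315, 155). The gripper is clear, so I'll hand the job in.

```bash
python3 -c "
from station import arm
print(arm.job_done())"
```

```text
the job is handed in; nothing more can be done
None
```

The spraying bar is loaded and handed in at about 26 s of the 72 s allowed. The wide ring went on first, then the narrow ring, then the cap over the tip. No verdict is reported on hand-in, so these are my own last checks.

| Item | Distance along the rod from the stop | Limit |
|---|---|---|
| Wide ring | about 33 mm | less than 50 mm, so the narrow ring can lie outside it |
| Narrow ring | about 83 mm | beyond 50 mm |
| Cap | about 168 mm | 160–183 mm; fully home is 168 mm |

- **Cap:** pushing it home gave a −4.5 N contact at the spot where the bore should meet the tip. I then eased off slightly before letting go.
- **Height and sideways:** all three hang 8–14 mm below the rod axis (limit 18 mm). Sideways they read within about 6 mm (limit 15 mm).
- **Other ware:** the spool, jar, bowl and brush read within about 5 mm of where they started, and the gripper was clear of everything.

**Disagreements:** the two cameras differ by 4–5 mm sideways and in height, which does not affect any limit. In the last top view the network put the jar on the wide ring with a low score (0.35) and did not find the bowl. The scene view shows both in place.

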